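Flap of a panel case folded over and tucked

TASK

Secure the painted panel in its small wooden case: with the fingertips, push the open sprung flap over until it lies flat across the case, then push it along so that the tongue at its free end is tucked well beneath the metal lip and the flap stays shut when you let go. Lift nothing: leave the panel lying in the case, and leave the bottle, the beaker and the timer standing where they are.

Things in the scene. Friction and masses are not known exactly. Their poses are not given: they have to be found in the camera images.
- case: Open wooden case fixed to the table, 130 mm (its x) by 110 mm (its y), walls 5 mm thick and 40 mm high; origin at the centre of its underside, on the table. The flap is hinged along its -x rim; the metal lip stands at the middle of its +x wall. The case's own x axis points from hinge to lip.
- hinge (a point): Middle of the hinge axis, above the case's -x rim: 65 mm from the case centre, 42 mm above the table; the hinge runs along the case's y.
- flap (a joint): Hinge angle of the flap, rad: 0 = flat on the case rim, 1.57 = upright, at most 2.1 = leaning back away from the lip. A light spring with some friction (about 0.1 N m to hold the flap flat) keeps it open at about 1.6 to 2 and lifts it again from flat unless its tongue is under the lip. Lying flat, the flap's upper face is 44 mm above the table.
- tuck (a joint): How far the flap plate has slid out of its slotted hinge, in its own plane, away from the hinge, m: 0 (start) to 0.014 (stop). Stays where pushed; friction 3 N. With the flap flat, the tongue end is 4 mm short of the lip at 0 and 10 mm beneath it at 0.014. If slid out before the flap is flat, the tongue lands on top of the lip.
- ledge (a point): Middle of the foot of the pushing ledge on the flap's outer face (upper face when flat): a dark wooden step 54 mm wide, 8 mm tall, its upright face towards the hinge, sloping away to the tongue. 85 mm from the hinge axis plus the slide. x points from hinge to tongue, z out of the outer face. Pushing the step towards the tongue slides the flap.
- tongue_end (a point): Middle of the free end of the flap's 40 mm wide tongue, on the outer face; 115 mm from the hinge axis plus the slide; axes as the ledge's. The flap is a plywood plate 4 mm thick and 64 mm wide, midway along the case's -x side (the tongue is its last 12 mm).
- lip (a point): Middle of the lower inner edge of the lip, a 50 mm wide aluminium strip 4 mm thick that overhangs the case's +x wall towards the hinge; its underside is 49 mm above the table, 5 mm above the flat flap; its top 53 mm above the table.
- panel: Small painted wooden panel, 94 x 78 x 14 mm, lying loose on the floor of the case; origin at the centre of its underside.
- bottle: Small amber bottle with black cap, 38 mm across, 78 mm tall, standing loose near the case; origin at the centre of its underside.
- beaker: Small clear glass beaker, 56 mm across, 70 mm tall, standing loose near the case; origin at the centre of its underside.
- timer: Round white kitchen-style timer with a red pointer knob, 72 mm across, 46 mm tall, standing loose near the case; origin at the centre of its underside.

How it is judged:
By the outcome, as a careful person would: the job done as asked, in the order asked, and still so for the second after the job is handed in, with the robot touching nothing.
It also fails if it takes over 40 s, if anything falls off the work surface, if the arm or the gripper's body presses on something with over 40 N, if the wrist force passes 120 N, or if a joint passes its speed limit or range.

ROBOT

A 6-joint arm with a two-finger parallel gripper is mounted at the origin on the work surface. World frame = base frame: x ahead of the robot, y to its left, z up, the work surface at z = 0. Lengths are in m, angles in degrees, forces in N, time in s.
With the tool pointing down it reaches from about 0.4 to 0.825 m from the base axis. Payload 7 kg.
Tool frame: the origin (TCP) lies at the very end of the fingers, on their centre line; the grasp point (between the pads) lies 19 mm behind it; x points along the fingers, y is the direction in which the jaws open and shut, and the axes are right-handed (so a half turn about x gives the same grasp; the last joint's range is limited). The gripper opens to 88 mm and grips with 3 to 60 N. Pads are 19 mm wide; open, the fingers measure 130 mm over their backs; the gripper's body (78 mm by 193 mm) begins 47 mm behind the grasp point.
Start: joints at [80.449, 20.546, 0.682, 0, -70.136, -16.507], TCP at [0.297, 0.606, 0.227] pointing down, gripper open.
Joint ranges: [-176.03, 176.03], [-82.01, 121.73], [-58.28, 71.71], [-173.87, 95.51], [-174.79, -0.11], [-173.66, 173.66]. Speed limits (degrees/s): [136.94, 136.94, 172.46, 180, 180, 180].

INTERFACE

Orientations are given as [roll, pitch, yaw] about the fixed x, y, z axes, in that order (R = Rz(yaw) Ry(pitch) Rx(roll)).
In Python, from plant import monitor, eyes, ticket gives the robot as it stands. The module is installed in compiled form; this text tells all that it offers.
- The arm moves only by the shell command python3 -m crank 'ROWS'. ROWS is JSON, a list of rows, each an object with "linear": the shift along the world's x, y, z in units of 60 mm (1.0 is 60 mm), a list of three; "rot": the turn, a rotation vector about the world's x, y, z in units of 5 degrees (1.0 is 5 degrees), a list of three; "hand": the opening, from 0 (shut) to 1 (fully open). In form: [{"linear": [tx, ty, tz], "rot": [ax, ay, az], "hand": hand}, ...]. A call has 1 to 20 rows; each row shifts and turns the pose as measured when the row begins; what a row does not reach is not made up. A row lasts 1/8 s, in which the tool goes at most 62.5 mm and 10.7 degrees, less where a joint would pass 70% of its speed; a pose out of reach is approached as far as the arm can. A call is refused whole if a number of a shift passes 1 or a number of a turn 1, either way. A call with a gripper value outside its range is refused whole. The fingers move at their own pace and stop on an object; the grip force is fixed at half the most. Time passes only in rows, so rows that do not move let the fingers close. It gives the time, the measured TCP pose, the force and the opening at its end, in the units of the state.
- monitor.get_obs(): the state, without advancing time (a new reading comes with each control period).
- eyes.snapshot(name): name is "scene" or "top" or "wrist"; returns a dict with "image" (384x512x3 uint8, red, green, blue), "depth" (384x512 float32, m along the optical axis (not along the pixel's ray), 0 where there is no reading), "K" (3x3 intrinsics, pixels), "camera_from_world" (4x4, takes a point from world to camera coordinates); the wrist camera has in their place "hand_eye" (4x4, takes a point from camera to tool coordinates, whose origin is the TCP and whose axes are the tool frame's). Camera axes: x right, y up, looking along -z (the intrinsics and any distortion apply to the point x, -y, -z); pixel columns grow to the right and rows downward; lengths in m; the calibration is good to about 2 mm. A picture is of the moment at which its call begins: read the wrist's pose just before it.
- ticket.close_job(): hands the job in, once; it reports no verdict.
The state is a dict: "clock": time; "joint_pos": joint angles; "qvel": joint speeds; "tau": joint torques, N m; "tool_pos": TCP position; "orientation": TCP orientation; "force": force on the tool from outside, world axes, zero at the start; "moment": the same for the moment, N m; "opening": finger opening in m.
Only numpy, scipy, OpenCV 4.12 (cv2) and the standard library are available. Lean on these libraries where they do the work, as an engineer would, in place of code of your own. Each camera call takes 0.05 s, during which the arm holds its last target.

## Working session

There is one attempt and no reset: what is moved stays moved. The work goes in short steps, Python scripts to look and compute and a shell command to move; the robot and the scene stay as the last step left them, time stands still between calls to the robot, and variables do not carry over. Pictures are saved under pics/ and viewed, and the job is handed in when it is done.

```bash
mkdir -p pics; python3 - <<'E'
from plant import monitor, eyes
import cv2, numpy as np, pickle
o=monitor.get_obs(); print({k:np.round(v,3) for k,v in o.items()})
for n in ["scene","top","wrist"]:
    s=eyes.snapshot(n); pickle.dump(s,open(f"{n}0.pkl","wb"))
    cv2.imwrite(f"pics/{n}0.png",s["image"][:,:,::-1]); print(n,s["K"].round(1).tolist(), [k for k in s])
    if "camera_from_world" in s: print(np.linalg.inv(s["camera_from_world"]).round(3))
E
```

```text
{'clock': np.float64(0.0), 'joint_pos': array([ 8.0450e+01,  2.0592e+01,  6.3500e-01, -2.1000e-02, -7.0136e+01,
       -1.6509e+01]), 'qvel': array([ 0.03 ,  0.013, -0.039,  0.007, -0.183,  0.033]), 'tau': array([ 3.0000e-03, -5.8273e+01,  2.9305e+01,  6.9970e+00,  7.0000e-03,
       -0.0000e+00]), 'tool_pos': array([0.296, 0.606, 0.226]), 'orientation': array([  94.613,   89.904, -111.453]), 'force': array([ 0.375, -0.287, -0.423]), 'moment': array([-0.069,  0.022, -0.012]), 'opening': np.float64(0.087)}
scene [[424.9, 0.0, 257.4], [0.0, 424.9, 185.6], [0.0, 0.0, 1.0]] ['image', 'depth', 'K', 'camera_from_world']
[[-0.725 -0.46   0.512  1.018]
 [ 0.689 -0.472  0.55   0.593]
 [-0.011  0.752  0.659  0.712]
 [ 0.     0.     0.     1.   ]]
top [[365.6, 0.0, 255.9], [0.0, 365.6, 191.6], [0.0, 0.0, 1.0]] ['image', 'depth', 'K', 'camera_from_world']
[[-0.221  0.956 -0.194  0.384]
 [-0.975 -0.217  0.041  0.088]
 [-0.003  0.198  0.98   0.906]
 [ 0.     0.     0.     1.   ]]
wrist [[289.0, 0.0, 255.9], [0.0, 289.0, 188.3], [0.0, 0.0, 1.0]] ['image', 'depth', 'K', 'hand_eye']
```

View pics/scene0.png

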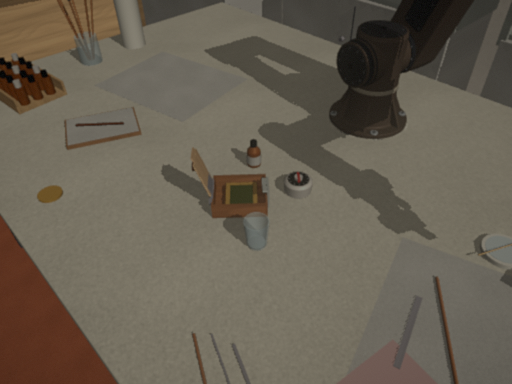

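View pics/top0.png

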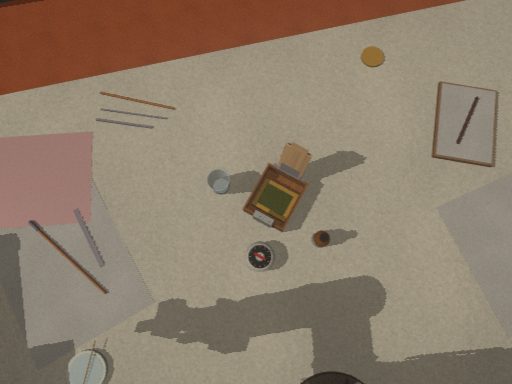

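View pics/wrist0.png

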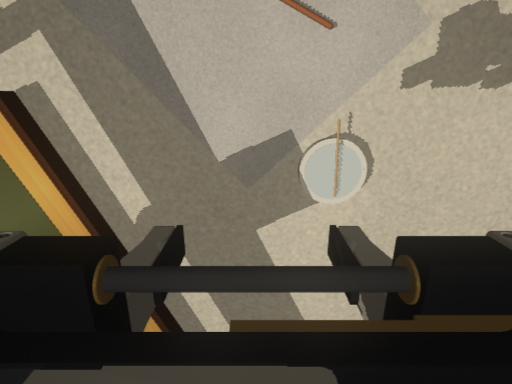

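The flap stands open on the far side of the case, with its hinge at about (295,175) and the lip at about (263,217) in the top view. The beaker is at (219,182), the timer at (260,256) and the bottle at (321,239). I'll zoom in to measure.

```bash
cat > h.py <<'E'
import numpy as np, cv2, pickle
def ray(s,u,v):
    K=s["K"];T=np.linalg.inv(s["camera_from_world"])
    d=np.array([(u-K[0,2])/K[0,0],-(v-K[1,2])/K[1,1],-1.])
    return T[:3,3],T[:3,:3]@d
def plane(s,u,v,z):
    o,d=ray(s,u,v);return o+d*(z-o[2])/d[2]
def proj(s,P):
    c=s["camera_from_world"]@np.r_[P,1];K=s["K"]
    return K[0,0]*c[0]/-c[2]+K[0,2],-K[1,1]*c[1]/-c[2]+K[1,2]
def pts(s):
    h,w=s["depth"].shape;u,v=np.meshgrid(np.arange(w),np.arange(h));K=s["K"];z=s["depth"]
    p=np.stack([(u-K[0,2])/K[0,0]*z,-(v-K[1,2])/K[1,1]*z,-z,np.ones_like(z)],-1)
    return (p@np.linalg.inv(s["camera_from_world"]).T)[...,:3]
E
python3 - <<'E'
from h import *
t=pickle.load(open("top0.pkl","rb"));s=pickle.load(open("scene0.pkl","rb"))
a=cv2.resize(t["image"][130:280,190:350,::-1],None,fx=5,fy=5,interpolation=cv2.INTER_CUBIC)[:600]
cv2.imwrite("pics/topz.png",a[:600,:800])
cv2.imwrite("pics/topz.png",cv2.resize(t["image"][130:280,190:350,::-1],(640,600),interpolation=cv2.INTER_CUBIC))
cv2.imwrite("pics/scz.png",cv2.resize(s["image"][130:255,170:320,::-1],(720,600),interpolation=cv2.INTER_CUBIC))
P=pts(t)
for u,v in [(280,200),(295,158),(263,217),(260,256),(321,239),(219,182),(150,60)]: print(u,v,P[v,u].round(3))
E
```

```text
280 200 [ 0.526 -0.003  0.019]
295 158 [ 0.597 -0.049  0.111]
263 217 [0.49  0.049 0.053]
260 256 [0.403 0.076 0.044]
321 239 [ 0.409 -0.066  0.078]
219 182 [0.607 0.136 0.005]
150 60 [ 1.48   0.386 -0.747]
```

View pics/topz.png

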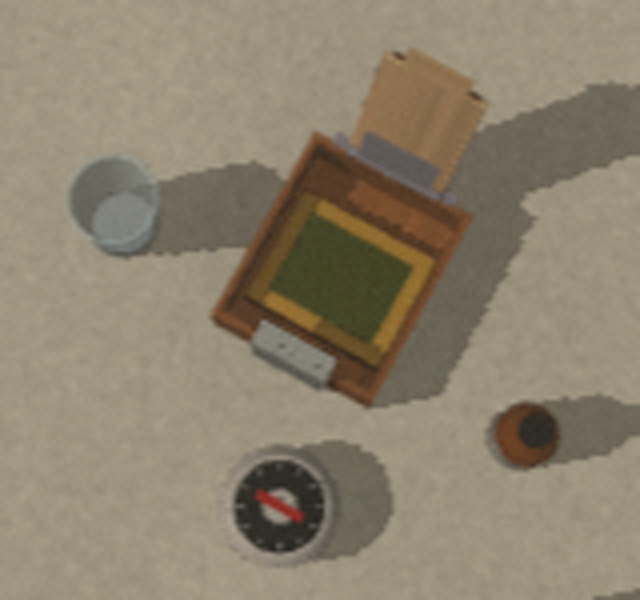

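View pics/scz.png

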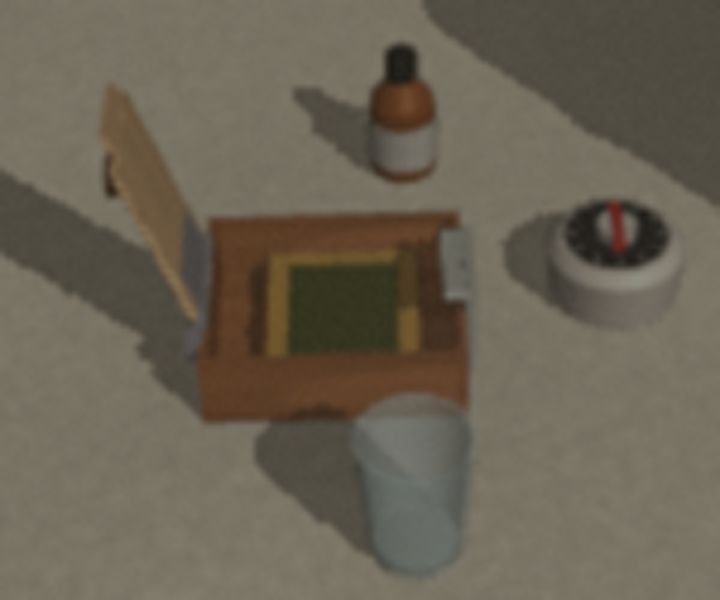

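```bash
python3 - <<'E'
from h import *
t=pickle.load(open("top0.pkl","rb"));s=pickle.load(open("scene0.pkl","rb"))
f=lambda u,v,z,S=t:plane(S,u/4+189.6,v/4+129.6,z)
c=[f(*p,.04) for p in [(317,133),(472,213),(370,405),(213,320)]]
for p in c: print(p.round(4))
print([np.linalg.norm(c[i]-c[(i+1)%4]).round(4) for i in range(4)])
C=np.mean(c,0);ax=(c[2]+c[3]-c[0]-c[1])[:2];yaw=np.arctan2(ax[1],ax[0]);print("C",C,"yaw",np.degrees(yaw))
ex=np.array([np.cos(yaw),np.sin(yaw),0]);ey=np.array([-ex[1],ex[0],0])
# depth check
for S,n in((t,"top"),(s,"scene")):
  P=pts(S).reshape(-1,3);d=P-C
  loc=np.c_[d@ex,d@ey,P[:,2]]
  m=(abs(loc[:,1])<.025)&(loc[:,0]>-.14)&(loc[:,0]<-.0)&(loc[:,2]>.05)&(loc[:,2]<.2)
  L=loc[m]; print(n,m.sum(), L.min(0).round(3),L.max(0).round(3))
  k=np.polyfit(L[:,2],L[:,0],1);print(k,"angle",90+np.degrees(np.arctan(-k[0])))
  m=(abs(loc[:,0])<.2)&(abs(loc[:,1])<.15)&(loc[:,2]>.037)&(loc[:,2]<.042);L=loc[m];print("rim",m.sum(),np.percentile(L,[2,98],axis=0).round(3))
  m=(abs(loc[:,0]-.06)<.02)&(abs(loc[:,1])<.04)&(loc[:,2]>.049)&(loc[:,2]<.06);L=loc[m];print("lip",m.sum(),L.min(0).round(3),L.max(0).round(3))
def L(p): return ((p-C)@ex).round(3),((p-C)@ey).round(3)
print("lip corners",[L(f(*p,.053)) for p in [(262,322),(335,360),(325,388),(251,350)]])
print("timer",L(f(280,505,.046)),"bottle",L(f(540,430,.078)),"beaker",L(f(113,200,.07)))
print("hinge",C-.065*ex)
E
```

```text
[0.6186 0.0046 0.04  ]
[ 0.5487 -0.0757  0.04  ]
[0.4492 0.012  0.04  ]
[0.5193 0.0917 0.04  ]
[np.float64(0.1065), np.float64(0.1326), np.float64(0.1062), np.float64(0.132)]
C [0.53395092 0.00815752 0.04      ] yaw 138.67373079940288
top 616 [-0.104 -0.025  0.05 ] [-0.064  0.025  0.153]
[-0.33727555 -0.04886106] angle 108.63799315893839
rim 508 [[-0.067 -0.105  0.037]
 [ 0.166  0.062  0.042]]
lip 147 [ 0.053 -0.027  0.05 ] [0.07  0.023 0.057]
scene 332 [-0.101 -0.025  0.05 ] [-0.063  0.024  0.153]
[-0.33699197 -0.04714525] angle 108.62340337961821
rim 495 [[-0.064 -0.121  0.037]
 [ 0.166  0.127  0.042]]
lip 100 [ 0.055 -0.028  0.049] [0.071 0.023 0.057]
lip corners [(np.float64(0.055), np.float64(-0.026)), (np.float64(0.054), np.float64(0.023)), (np.float64(0.071), np.float64(0.025)), (np.float64(0.073), np.float64(-0.023))]
timer (np.float64(0.143), np.float64(0.034)) bottle (np.float64(0.037), np.float64(0.143)) beaker (np.float64(0.035), np.float64(-0.136))
hinge [ 0.58276341 -0.03476497  0.04      ]
```

```bash
cat > st.py <<'E'
from plant import monitor
import numpy as np
from scipy.spatial.transform import Rotation as R
C=np.array([.534,.0082,0]);yaw=np.radians(138.7)
ex=np.array([np.cos(yaw),np.sin(yaw),0]);ey=np.array([-ex[1],ex[0],0])
def state():
    o=monitor.get_obs();p=np.array(o["tool_pos"]);A=R.from_euler("xyz",o["orientation"],degrees=True).as_matrix()
    d=p-C;f=np.array(o["force"])
    print("t",round(float(o["clock"]),2),"p",p.round(4),"local",(d@ex*1e3).round(1),(d@ey*1e3).round(1),(p[2]*1e3).round(1),"F loc",(f@ex).round(1),(f@ey).round(1),f[2].round(1))
    print("toolx",A[:,0].round(3),"jaw az",np.degrees(np.arctan2(A[1,1],A[0,1])).round(1),"j",np.round(o["joint_pos"],1),"open",round(float(o["opening"]),4))
    return p,A
if __name__=="__main__":
    p,A=state()
    g=lambda x,z:C+ex*x+np.array([0,0,z])
    print("ex",ex,"start diff/60mm",(g(-.16,.2)-p)/.06, "ey az",np.degrees(np.arctan2(ey[1],ey[0])))
E
python3 st.py; python3 -c "
import pickle;print(pickle.load(open('wrist0.pkl','rb'))['hand_eye'].round(3))"
```

```text
t 0.15 p [0.2964 0.606  0.2258] local 573.1 -292.3 225.8 F loc -0.9 0.5 0.2
toolx [-0.    -0.001 -1.   ] jaw az -116.1 j [ 80.4  20.6   0.6  -0.  -70.1 -16.5] open 0.0875
ex [-0.75126413  0.66000167  0.        ] start diff/60mm [  5.9634962  -11.72395885  -0.43060215] ey az -131.30000000000004
[[ 0.001  0.306 -0.952 -0.158]
 [ 1.     0.001  0.001  0.001]
 [ 0.001 -0.952 -0.306 -0.084]
 [ 0.     0.     0.     1.   ]]
```

```bash
python3 -m crank '[{"linear":[0.5,-0.98,0],"rot":[0,0,-1],"hand":0},{"linear":[0.5,-0.98,0],"rot":[0,0,-1],"hand":0},{"linear":[0.5,-0.98,0],"rot":[0,0,-1],"hand":0},{"linear":[0.5,-0.98,0],"rot":[0,0,0],"hand":0},{"linear":[0.5,-0.98,0],"rot":[0,0,0],"hand":0},{"linear":[0.5,-0.98,0],"rot":[0,0,0],"hand":0},{"linear":[0.5,-0.98,0],"rot":[0,0,0],"hand":0},{"linear":[0.5,-0.98,0],"rot":[0,0,0],"hand":0},{"linear":[0.5,-0.98,0],"rot":[0,0,0],"hand":0},{"linear":[0.5,-0.98,0],"rot":[0,0,0],"hand":0},{"linear":[0.5,-0.98,0],"rot":[0,0,0],"hand":0},{"linear":[0.5,-0.98,0],"rot":[0,0,0],"hand":0}]'; python3 st.py
```

```text
clock: 1.65
tool_pos: [0.634, -0.0657, 0.2233]
orientation: [111.1, 89.8, -110.0]
force: [1.8, 1.0, 1.5]
opening: 0.0002
t 1.65 p [ 0.634  -0.0657  0.2233] local -123.9 -10.5 223.3 F loc -0.7 -1.9 1.5
toolx [-0.001 -0.003 -1.   ] jaw az -131.1 j [ 11.7  17.2  -4.7   0.2 -68.2  37.1] open 0.0002
ex [-0.75126413  0.66000167  0.        ] start diff/60mm [ 0.33680528 -0.52872717 -0.38904404] ey az -131.30000000000004
```

```bash
python3 -m crank '[{"linear":[0.35,-0.53,0],"rot":[0,0,0],"hand":0},{"linear":[0,0,-0.9],"rot":[0,0,0],"hand":0},{"linear":[0,0,-0.9],"rot":[0,0,0],"hand":0},{"linear":[0,0,0],"rot":[0,0,0],"hand":0}]'; python3 - <<'E'
from st import *
from plant import eyes
import cv2
p,A=state()
for n,(x,y) in {"scene":(170,100),"top":(190,100)}.items():
    s=eyes.snapshot(n);cv2.imwrite(f"pics/{n}1.png",cv2.resize(s["image"][y:y+160,x:x+200,::-1],(700,560),interpolation=cv2.INTER_CUBIC))
print((C+ex*-.16+np.array([0,0,.105])-p)/.06)
E
```

```text
clock: 2.15
tool_pos: [0.6562, -0.1045, 0.1115]
orientation: [100.5, 89.8, -121.0]
force: [-0.6, -0.1, 1.0]
opening: 0.0002
t 2.15 p [ 0.6562 -0.1045  0.1115] local -166.2 4.0 111.5 F loc 0.4 0.5 1.0
toolx [-0.002 -0.004 -1.   ] jaw az -131.5 j [  7.8  24.6  -9.    0.2 -56.5  40.5] open 0.0002
[-0.03368951  0.11810155 -0.10896712]
```

View pics/scene1.png

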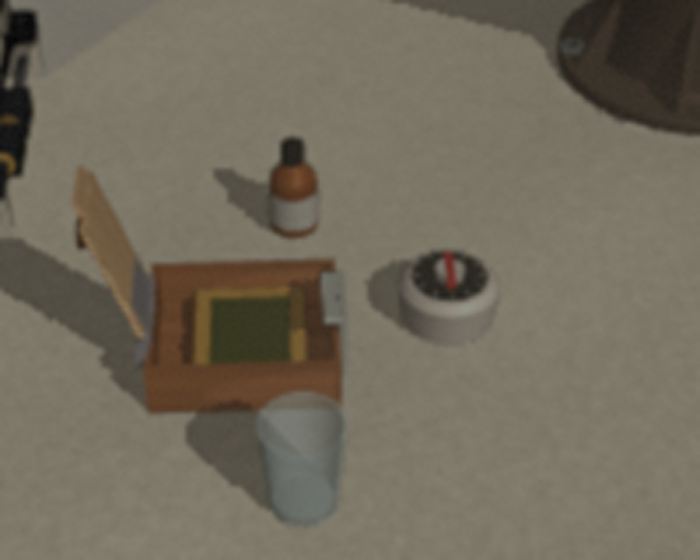

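View pics/top1.png

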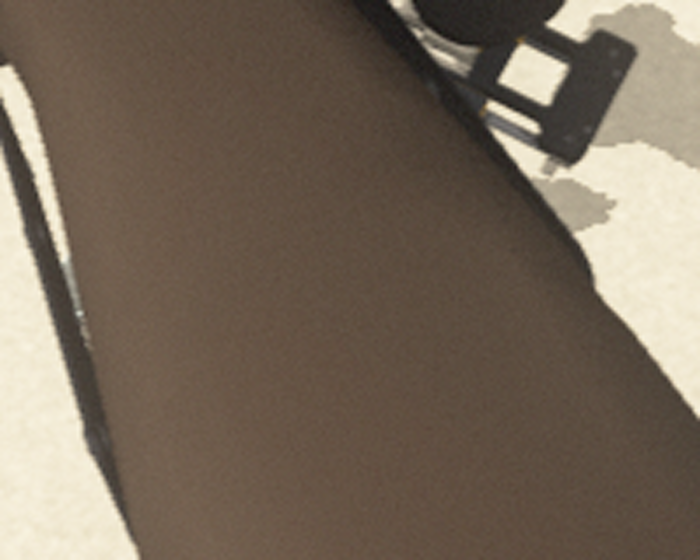

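```bash
python3 -m crank '[{"linear":[-0.145,0.215,0],"rot":[0,0,0],"hand":0},{"linear":[-0.19,0.165,0],"rot":[0,0,0],"hand":0},{"linear":[-0.19,0.165,0],"rot":[0,0,0],"hand":0},{"linear":[-0.19,0.165,0],"rot":[0,0,0],"hand":0},{"linear":[-0.19,0.165,0],"rot":[0,0,0],"hand":0},{"linear":[-0.19,0.165,0],"rot":[0,0,0],"hand":0},{"linear":[0,0,0],"rot":[0,0,0],"hand":0}]'; python3 - <<'E'
from st import *
from plant import eyes
import cv2
p,A=state()
for n,(x,y) in {"scene":(170,100)}.items():
    s=eyes.snapshot(n);cv2.imwrite(f"pics/{n}2.png",cv2.resize(s["image"][y:y+160,x:x+200,::-1],(700,560),interpolation=cv2.INTER_CUBIC))
E
```

```text
clock: 3.12
tool_pos: [0.5927, -0.0358, 0.1254]
orientation: [-147.1, 88.9, -8.4]
force: [0.3, -0.5, 0.2]
opening: 0.0009
t 3.12 p [ 0.5927 -0.0358  0.1254] local -73.1 -5.7 125.4 F loc -0.5 0.2 0.2
toolx [ 0.019 -0.003 -1.   ] jaw az -131.2 j [ 15.7  17.2 -18.7   0.5 -53.1  32.7] open 0.0009
```

View pics/scene2.png

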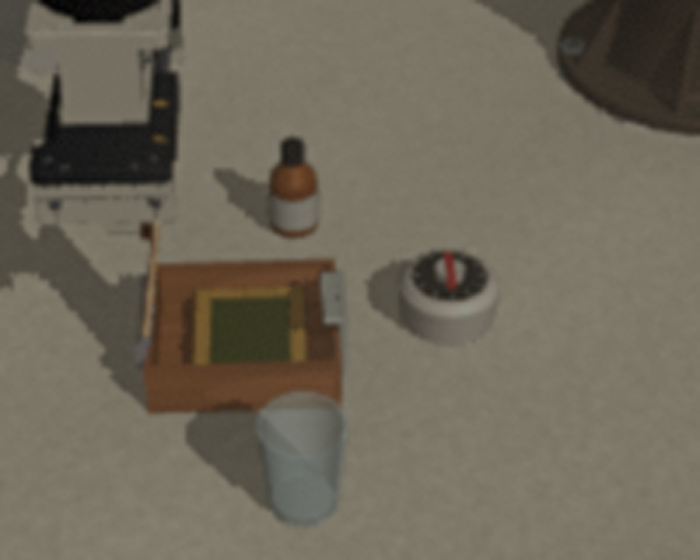

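```bash
python3 -m crank '[{"linear":[0,0,-0.3],"rot":[0,0,0],"hand":0},{"linear":[-0.05,-0.06,0],"rot":[0,0,0],"hand":0}]'; python3 st.py
```

```text
clock: 3.42
tool_pos: [0.5905, -0.0397, 0.107]
orientation: [-147.8, 88.9, -9.1]
force: [-0.7, -0.1, -0.5]
opening: 0.0003
t 3.42 p [ 0.5905 -0.0397  0.107 ] local -74.1 -1.3 107.0 F loc 0.5 0.6 -0.5
toolx [ 0.019 -0.003 -1.   ] jaw az -131.2 j [ 15.4  18.1 -20.1   0.6 -50.7  33. ] open 0.0003
ex [-0.75126413  0.66000167  0.        ] start diff/60mm [ 1.06090168 -0.96098937  1.54971708] ey az -131.30000000000004
```

```bash
python3 -m crank '[{"linear":[-0.14,0.115,-0.04],"rot":[0,0,0],"hand":0},{"linear":[-0.14,0.115,-0.04],"rot":[0,0,0],"hand":0},{"linear":[-0.14,0.115,-0.06],"rot":[0,0,0],"hand":0}]'; python3 st.py
```

```text
clock: 3.8
tool_pos: [0.565, -0.0188, 0.0993]
orientation: [-147.2, 88.8, -8.6]
force: [1.5, 0.2, -0.5]
opening: 0.0002
t 3.8 p [ 0.565  -0.0188  0.0993] local -41.1 -0.1 99.3 F loc -1.0 -1.1 -0.5
toolx [ 0.021 -0.003 -1.   ] jaw az -131.3 j [ 18.3  16.3 -24.1   0.7 -48.5  29.9] open 0.0002
ex [-0.75126413  0.66000167  0.        ] start diff/60mm [ 1.48752609 -1.30992679  1.67843729] ey az -131.30000000000004
```

```bash
python3 -m crank '[{"linear":[-0.08,0.07,-0.09],"rot":[0,0,0],"hand":0},{"linear":[-0.08,0.07,-0.1],"rot":[0,0,0],"hand":0},{"linear":[-0.06,0.05,-0.13],"rot":[0,0,0],"hand":0},{"linear":[-0.06,0.05,-0.14],"rot":[0,0,0],"hand":0}]'; python3 - <<'E'
from st import *
from plant import eyes
import cv2
p,A=state()
for n,(x,y) in {"scene":(170,100)}.items():
    s=eyes.snapshot(n);cv2.imwrite(f"pics/{n}3.png",cv2.resize(s["image"][y:y+160,x:x+200,::-1],(700,560),interpolation=cv2.INTER_CUBIC))
E
```

```text
clock: 4.3
tool_pos: [0.5469, -0.0025, 0.0709]
orientation: [-145.4, 88.7, -6.6]
force: [0.4, 0.5, 1.2]
opening: 0.0001
t 4.3 p [ 0.5469 -0.0025  0.0709] local -16.8 -0.4 70.9 F loc 0.0 -0.6 1.2
toolx [ 0.022 -0.003 -1.   ] jaw az -131.2 j [ 20.7  16.8 -28.3   0.8 -43.8  27.5] open 0.0001
```

View pics/scene3.png

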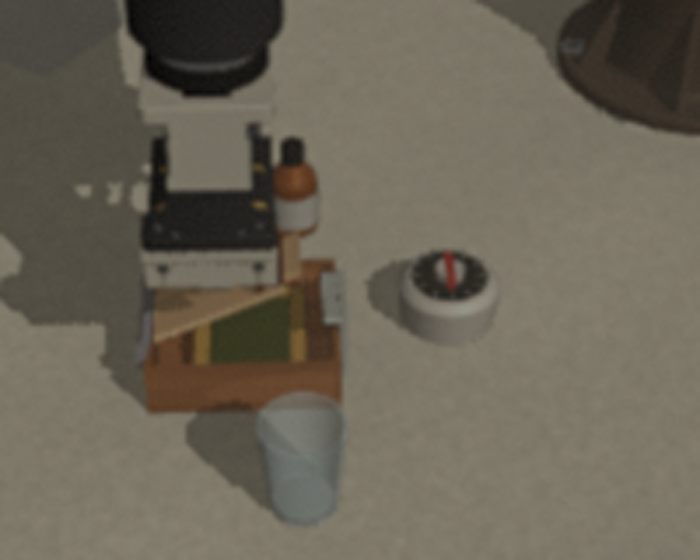

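The flap is being pushed as planned, at about 25° and short of the lip. The bottle is clear behind the gripper. Continuing down.

```bash
python3 -m crank '[{"linear":[-0.05,0.04,-0.14],"rot":[0,0,0],"hand":0},{"linear":[-0.04,0.03,-0.14],"rot":[0,0,0],"hand":0},{"linear":[-0.02,0.01,-0.12],"rot":[0,0,0],"hand":0}]'; python3 st.py
```

```text
clock: 4.72
tool_pos: [0.5396, 0.0026, 0.0442]
orientation: [-146.1, 88.8, -7.4]
force: [1.4, -0.3, 2.2]
opening: 0.0001
t 4.72 p [0.5396 0.0026 0.0442] local -7.9 0.5 44.2 F loc -1.3 -0.7 2.2
toolx [ 0.021 -0.003 -1.   ] jaw az -131.3 j [ 21.5  18.3 -30.7   0.9 -39.9  26.5] open 0.0001
ex [-0.75126413  0.66000167  0.        ] start diff/60mm [ 1.91041802 -1.66664856  2.59606909] ey az -131.30000000000004
```

```bash
python3 -m crank '[{"linear":[0,0,-0.03],"rot":[0,0,0],"hand":0}]'; python3 - <<'E'
from st import *
from plant import eyes
import cv2
p,A=state()
s=eyes.snapshot("scene");x,y=170,130;cv2.imwrite("pics/scene4.png",cv2.resize(s["image"][y:y+100,x:x+125,::-1],(700,560),interpolation=cv2.INTER_CUBIC))
s=eyes.snapshot("wrist");cv2.imwrite("pics/wrist4.png",s["image"][:,:,::-1])
E
```

```text
clock: 4.85
tool_pos: [0.5397, 0.0027, 0.0424]
orientation: [-146.8, 88.8, -8.1]
force: [-4.3, 2.3, 14.0]
opening: 0.0002
t 4.85 p [0.5397 0.0027 0.0424] local -7.9 0.4 42.4 F loc 4.8 1.2 14.0
toolx [ 0.021 -0.003 -1.   ] jaw az -131.2 j [ 21.6  18.5 -30.8   1.  -39.7  26.5] open 0.0002
```

View pics/scene4.png

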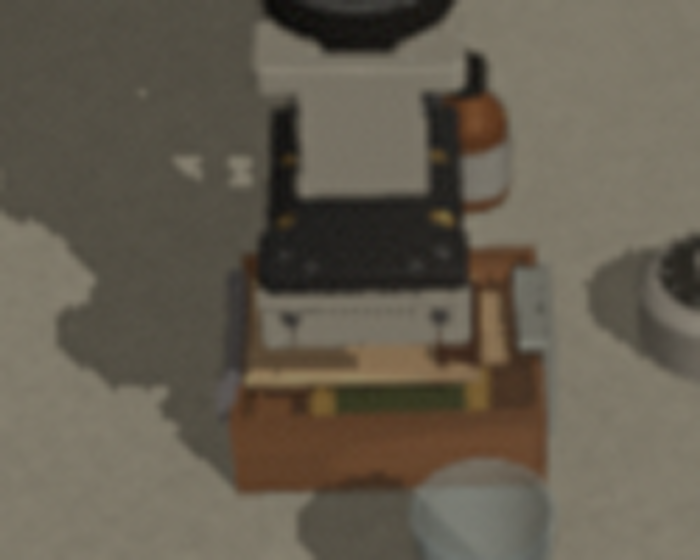

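View pics/wrist4.png

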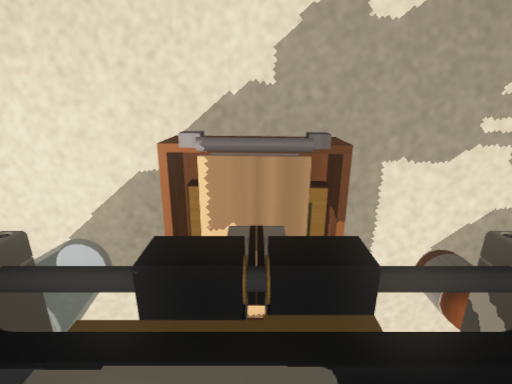

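The flap is flat on the rim (14 N of contact at z≈42.4). The tongue stops just short of the lip, with a gap visible at about (510,330). Now I'll slide it to the ledge and push, keeping light pressure down.

```bash
python3 -m crank '[{"linear":[-0.075,0.066,0],"rot":[0,0,0],"hand":0},{"linear":[-0.075,0.066,-0.01],"rot":[0,0,0],"hand":0}]'; python3 st.py
```

```text
clock: 5.2
tool_pos: [0.532, 0.01, 0.0433]
orientation: [-148.0, 88.6, -9.2]
force: [0.9, -3.5, 5.0]
opening: 0.0002
t 5.2 p [0.532  0.01   0.0433] local 2.7 -0.0 43.3 F loc -3.0 2.1 5.0
toolx [ 0.024 -0.004 -1.   ] jaw az -131.2 j [ 22.8  17.7 -31.8   1.1 -39.3  25.2] open 0.0002
ex [-0.75126413  0.66000167  0.        ] start diff/60mm [ 2.03640283 -1.79004401  2.61106897] ey az -131.30000000000004
```

```bash
python3 -m crank '[{"linear":[-0.075,0.066,-0.01],"rot":[0,0,0],"hand":0},{"linear":[-0.075,0.066,-0.01],"rot":[0,0,0],"hand":0}]'; python3 st.py
```

```text
clock: 5.45
tool_pos: [0.5247, 0.0177, 0.0433]
orientation: [-147.8, 88.4, -9.0]
force: [1.8, -2.1, 5.1]
opening: 0.0006
t 5.45 p [0.5247 0.0177 0.0433] local 13.2 -1.0 43.3 F loc -2.7 0.4 5.1
toolx [ 0.027 -0.004 -1.   ] jaw az -131.2 j [ 24.   17.1 -33.    1.4 -38.6  23.8] open 0.0006
ex [-0.75126413  0.66000167  0.        ] start diff/60mm [ 2.15879775 -1.91763975  2.61185951] ey az -131.30000000000004
```

```bash
python3 -m crank '[{"linear":[-0.08,0.06,-0.01],"rot":[0,0,0],"hand":0},{"linear":[-0.08,0.06,-0.01],"rot":[0,0,0],"hand":0}]'; python3 st.py
```

```text
clock: 5.7
tool_pos: [0.5178, 0.025, 0.0433]
orientation: [-146.5, 88.1, -7.6]
force: [20.9, -24.4, 0.6]
opening: 0.0004
t 5.7 p [0.5178 0.025  0.0433] local 23.2 -1.9 43.3 F loc -31.8 4.5 0.6
toolx [ 0.032 -0.004 -0.999] jaw az -131.1 j [ 25.3  16.4 -34.2   1.6 -37.9  22.4] open 0.0004
ex [-0.75126413  0.66000167  0.        ] start diff/60mm [ 2.27341033 -2.03954623  2.61089615] ey az -131.30000000000004
```

```bash
python3 - <<'E'
from st import *
from plant import eyes
import cv2
p,A=state()
s=eyes.snapshot("scene");x,y=170,130;cv2.imwrite("pics/scene5.png",cv2.resize(s["image"][y:y+100,x:x+125,::-1],(700,560),interpolation=cv2.INTER_CUBIC))
s=eyes.snapshot("wrist");cv2.imwrite("pics/wrist5.png",s["image"][:,:,::-1])
E
```

```text
t 5.7 p [0.5178 0.025  0.0433] local 23.2 -1.9 43.3 F loc -31.8 4.5 0.6
toolx [ 0.032 -0.004 -0.999] jaw az -131.1 j [ 25.3  16.4 -34.2   1.6 -37.9  22.4] open 0.0004
```

View pics/scene5.png

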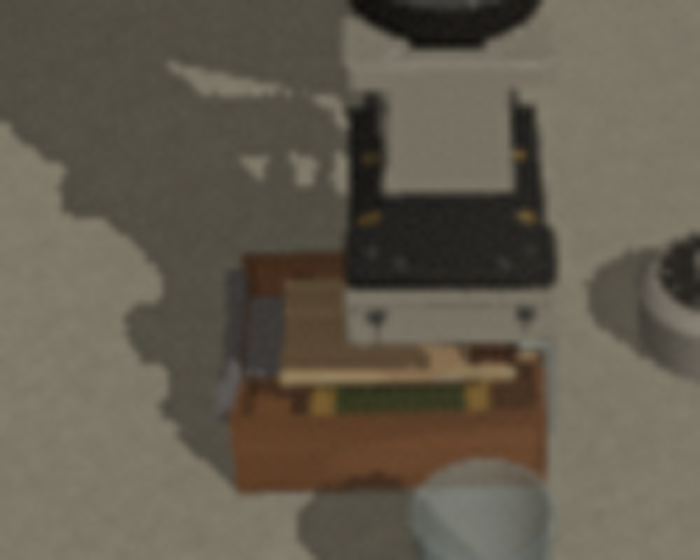

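View pics/wrist5.png

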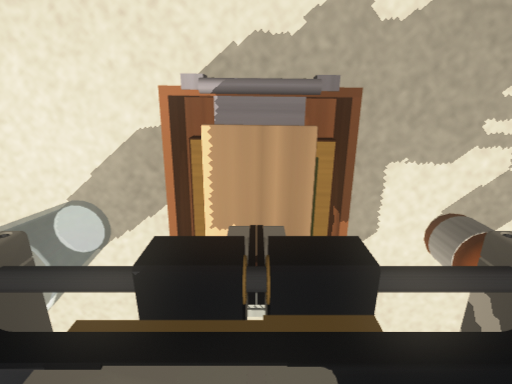

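The plate has slid out: the hinge slot plate is exposed at about (265,335) in the scene view and (260,110) in the wrist view. The 32 N reaction suggests it is at its stop. I'll ease off and retreat upwards.

```bash
python3 -m crank '[{"linear":[0.02,-0.02,0.05],"rot":[0,0,0],"hand":0},{"linear":[0.03,-0.03,0.3],"rot":[0,0,0],"hand":0},{"linear":[0,0,0.8],"rot":[0,0,0],"hand":0},{"linear":[0,0,1],"rot":[0,0,0],"hand":0},{"linear":[0.7,-0.6,0.6],"rot":[0,0,0],"hand":0},{"linear":[0.8,-0.6,0],"rot":[0,0,0],"hand":0},{"linear":[0,0,0],"rot":[0,0,0],"hand":0}]'; python3 - <<'E'
from st import *
from plant import eyes
import cv2,pickle
p,A=state()
s=eyes.snapshot("scene");pickle.dump(s,open("scene6.pkl","wb"));x,y=170,130;cv2.imwrite("pics/scene6.png",cv2.resize(s["image"][y:y+100,x:x+125,::-1],(700,560),interpolation=cv2.INTER_CUBIC))
s=eyes.snapshot("top");pickle.dump(s,open("top6.pkl","wb"));cv2.imwrite("pics/top6.png",s["image"][:,:,::-1])
E
```

```text
clock: 6.68
tool_pos: [0.604, -0.0504, 0.2081]
orientation: [-154.7, 88.8, -15.7]
force: [-1.8, 0.9, -1.3]
opening: 0.0003
t 6.67 p [ 0.604  -0.0504  0.2081] local -91.3 -2.2 208.1 F loc 2.0 0.5 -1.3
toolx [ 0.019 -0.005 -1.   ] jaw az -131.0 j [ 14.1  14.1 -11.1   0.6 -63.7  34.6] open 0.0003
```

View pics/scene6.png

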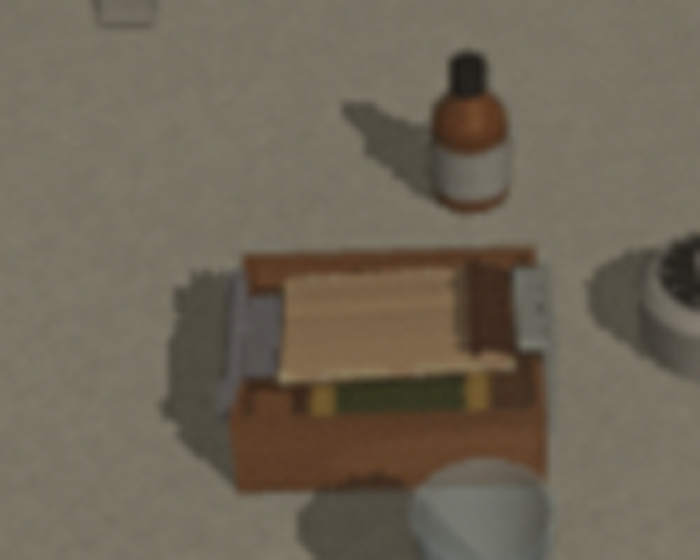

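View pics/top6.png

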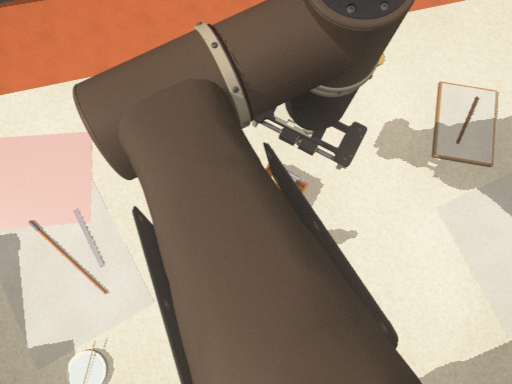

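The flap stays shut with the ledge close against the lip at about (515,310), and the gripper is clear. I'll measure how far it is tucked.

```bash
python3 - <<'E'
from st import *
from h import *
s=pickle.load(open("scene6.pkl","rb"));s0=pickle.load(open("scene0.pkl","rb"))
P=pts(s).reshape(-1,3);d=P-C;L=np.c_[d@ex,d@ey,P[:,2]]*1e3
m=(abs(L[:,1])<18)&(abs(L[:,0])<80)&(L[:,2]>30)&(L[:,2]<70)
Q=L[m]
for a in range(-70,75,5):
    q=Q[(Q[:,0]>=a)&(Q[:,0]<a+5)]
    if len(q): print(a,len(q),np.median(q[:,2]).round(1),q[:,2].max().round(1))
k=lambda u,v,z:(lambda p:((p-C)@ex*1e3).round(1))(plane(s,u/5.6+169.6,v/5.6+129.6,z))
print("ledge top edge x",k(468,262,.052),k(472,350,.052),"plate hinge-end",k(283,330,.044),"lip edge",k(515,300,.053))
df=np.abs(s["image"].astype(int)-s0["image"]).sum(2)
for n,(x,y) in {"bottle":(254,155),"timer":(299,184),"beaker":(256,232)}.items(): print(n,np.median(df[y-8:y+8,x-8:x+8]))
E
```

```text
-70 12 45.9 47.0
-65 24 45.0 46.9
-60 20 40.3 42.8
-55 19 40.4 43.5
-50 23 40.5 42.2
-45 18 44.1 46.7
-40 22 45.1 47.4
-35 23 45.1 47.4
-30 23 44.7 48.0
-25 20 45.1 47.2
-20 19 45.6 48.3
-15 20 45.5 48.2
-10 20 46.1 47.6
-5 19 45.9 48.2
0 20 47.0 49.3
5 20 46.8 49.9
10 24 46.9 49.2
15 24 47.0 48.8
20 23 47.7 50.8
25 22 47.6 50.2
30 23 48.6 57.3
35 20 56.0 58.2
40 20 54.3 56.7
45 20 52.4 55.1
50 24 50.1 53.0
55 23 53.4 55.1
60 22 53.2 55.3
65 21 54.4 57.0
70 4 55.3 57.1
ledge top edge x 35.5 35.4 plate hinge-end -44.0 lip edge 54.5
bottle 3.0
timer 5.0
beaker 2.0
```

```bash
python3 -c "
from plant import ticket,monitor
print(ticket.close_job(),monitor.get_obs()['clock'])"
```

```text
the job is handed in; nothing more can be done
the job is handed in; nothing more can be done
```

The flap is shut across the case with its tongue tucked beneath the lip, and it stayed shut after I let go. I pushed it over with closed fingertips until it lay flat. Then I pushed the ledge along until the reaction rose to about 32 N at what I took to be the end stop. The job was handed in at about 7 s.

**Last checks:**
- **Tuck:** with the gripper clear, the ledge measured about 34–35 mm from the case centre. The full 14 mm slide puts it at 34 mm, so the tongue is about 10 mm under the lip.
- **Flap position:** the flap is held by the lip with its free end raised about 3 mm, inside the 5 mm gap.
- **Loose things:** the bottle, beaker and timer look the same in the scene camera before and after. The visible edge of the panel still lies in the case.

**What disagreed:**
- The fingertips read 2 mm below the stated flap height when pressing on it, and the hand stopped about 1 mm short of the predicted end. Both are within the camera calibration.
- While I pushed the flap towards upright, the tool drifted about 14 mm too high. I corrected this before it could catch the ledge.
- The last top view was blocked by the arm, so the final check rests on the scene camera alone.

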